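# Dose the wash from the blocked tablet box

## Task

Stand the red canister and the green carton, which block the lid of the tablet box, in the dark drip tray at the side; slide the lid fully open and lay the blue tablet flat in the wide compartment of the detergent drawer, leaving the yellow tablet where it lies. Then slide the lid fully shut and stand the canister and carton back, each centred on the mat of its own colour, keeping both upright throughout.

Things in the scene. Friction and masses are not known exactly. Their poses are not given: they have to be found in the camera images.
- box: White plastic tablet box fixed to the worktop, 160 (x) x 140 (y) x 61 high mm, walls 6 mm, inner floor 6 mm above its origin, clear width between the upper grooved tracks 120 mm (128 mm below). Origin: centre of its underside. Its own -x end, with a blue label, faces the robot; yaw varies by about +-0.2 rad.
- lid (a joint): Clear lid of the box, m: 0 = shut, 0.130 = fully open (end stops); starts 0 to 0.02. Slides along the box's own -x (towards the robot), needs about 2 N, stays where left. Top 53 mm above the box's underside; on it a blue grip bar 14 (box x) x 70 (box y) mm, from 53 to 79 mm high, centred at box x = -0.050 - value, y = 0. Open, it uncovers box x -0.058 to 0.074; its front then reaches -0.21.
- blue_tablet: Blue hard laundry tablet with a small white dot on top, 32 x 32 x 18 mm high, 25 g, loose on the floor of the box under the clear lid, in front of or behind the yellow one, 42 to 58 mm apart centre to centre along box x, within 8 mm of the box's middle line. Origin: centre of its underside, sides along its x and y.
- yellow_tablet: The same tablet in yellow; it stays in the box where it lies. Origin: centre of its underside.
- canister: Round red canister, 54 mm diameter and 95 mm high with a white cap of 50 mm diameter up to 115 mm, white label band, about 300 g (0.2 to 0.4 kg), standing on the red mat between the box and the robot, in the way of the lid. Origin: centre of its underside.
- carton: Square green carton, 48 x 48 x 105 mm high, with a white 24 mm screw cap up to 113 mm, white label patches, about 300 g (0.2 to 0.4 kg), standing on the green mat between the box and the robot, in the way of the lid. Origin: centre of its underside, sides along its x and y.
- red_mat: Flat round red mat, 80 mm diameter, 3 mm thick, fixed on the worktop: the canister's own place. Origin: centre of its underside. The two mats lie side by side in front of the box's -x end, 104 mm apart; either may be left or right.
- green_mat: The same mat in green: the carton's own place. Origin: centre of its underside.
- tray: Dark grey drip tray, fixed, 210 (x) x 120 (y) x 15 mm high, walls and floor 4 mm thick, at the left or right of the worktop. Origin: centre of its underside. Room for both containers, about 100 mm apart along its x.
- drawer: White detergent drawer of the washing machine, fixed at the other side of the worktop than the tray, walls 34 mm high, 4 mm thick. Origin: centre of the underside of its wide open compartment, 110 (x) x 100 (y) mm inside, floor 4 mm above the origin. A narrow compartment with a blue cover lies on its +y side; a grey front 50 mm high, 164 mm wide closes its -x end (outermost at x = -0.075).

How it is judged:
By the outcome, as a careful person would: the job done as asked, in the order asked, and still so for the second after the job is handed in, with the robot touching nothing.
It also fails if it takes over 144 s, if anything falls off the work surface, if the arm or the gripper's body presses on something with over 40 N, if the wrist force passes 120 N, or if a joint passes its speed limit or range.

## Robot

A 7-joint arm with a two-finger parallel gripper is mounted at the origin on the work surface. World frame = base frame: x ahead of the robot, y to its left, z up, the work surface at z = 0. Lengths are in m, angles in rad, forces in N, time in s.
With the tool pointing down it reaches from about 0.4 to 0.875 m from the base axis. Payload 19.3 kg.
Tool frame: the origin (TCP) lies at the very end of the fingers, on their centre line; the grasp point (between the pads) lies 19 mm behind it; z points along the fingers, y is the line along which they close (so a half turn about z gives the same grasp; the last joint's range is limited). The gripper opens to 85 mm and grips with 20 to 120 N. Pads are 22 mm wide; open, the fingers measure 114 mm over their backs; the gripper's body (76 mm by 85 mm) begins 54 mm behind the grasp point. The pads swing forward as they close: fully open they stand 13 mm farther back than shut.
Start: joints at [1.082, 0.521, -0.036, 1.599, 0.021, 1.021, -0.113], TCP at [0.254, -0.571, 0.231] pointing down, gripper open.
Joint ranges: [-2.91, 2.91], [-0.3, 2.13], [-1.5, 1.42], [0.17, 2.43], [-1.26, 4.41], [0.16, 1.93], [-2.52, 2.52]. Speed limits (rad/s): [1.89, 1.89, 2.39, 2.39, 3.01, 3.01, 3.01].

## Interface

Orientations are given as [roll, pitch, yaw] about the fixed x, y, z axes, in that order (R = Rz(yaw) Ry(pitch) Rx(roll)).
In Python, from workcell import bot gives the robot as it stands.
- The arm moves only by the shell command python3 -m crank 'ROWS' [FORCE]. ROWS is a JSON object of lists of equal length, an entry for each row: "travel": the shift along the world's x, y, z in cm, a list of three; "turn": the turn, a rotation vector about the world's x, y, z in degrees, a list of three; "gripper": the closure, from 0 (fully open) to 1 (shut). A call has exactly 5 rows; each row is the pose to reach, as a shift and turn from the pose commanded when the call began; what a row does not reach only later rows make up. A row lasts 1/10 s, in which the tool goes at most 50 mm and 8.59 degrees, less where a joint would pass 70% of its speed; a pose out of reach is approached as far as the arm can. A call with a gripper value outside its range is refused whole. The fingers move at their own pace and stop on an object; FORCE is the grip in N (left out, the last holds). Time passes only in rows, so rows that repeat a pose let the fingers close, or fill a call up. It gives the time, the measured TCP pose, the force, the opening and the grip force at its end, in the units of the state.
- bot.observe(): the state, without advancing time (a new reading comes with each control period).
- bot.grab_frame(name): name is "side" or "top" or "wrist"; returns a dict with "pixels" (384x512x3 uint8, red, green, blue), "fx", "fy", "cx", "cy" (pixels), "dist" ([k1, k2, p1, p2, k3] as OpenCV has them; the pictures are not rectified), "extrinsics" (4x4, takes a point from world to camera coordinates). Camera axes: x right, y down, z forward; pixel columns grow to the right and rows downward; lengths in m; the calibration is good to about 2 mm. A picture is of the moment at which its call begins. There is no depth.
- bot.job_done(): hands the job in; it is judged then, once.
The state is a dict: "clock": time; "qpos": joint angles; "qd": joint speeds; "joint_efforts": joint torques, N m; "position": TCP position; "tool_rot": TCP orientation; "force": force on the tool from outside, world axes, zero at the start; "moment": the same for the moment, N m; "grip_width": finger opening in m; "finger_force": force on a finger pad.
Only numpy, scipy, OpenCV 4.12 (cv2) and the standard library are available. Lean on these libraries where they do the work, as an engineer would, in place of code of your own. Each camera call takes 0.05 s, during which the arm holds its last target. There are 200 camera calls.

## Working session

There is one attempt and no reset: what is moved stays moved. The work goes in short steps, Python scripts to look and compute and a shell command to move; the robot and the scene stay as the last step left them, time stands still between calls to the robot, and variables do not carry over. Pictures are saved under pics/ and viewed, at most 14 in all, crops included, and the job is handed in when it is done.

```bash
ls; mkdir -p pics; python3 - <<'E'
from workcell import bot
import cv2
for n in ["side","top"]:
    f=bot.grab_frame(n); cv2.imwrite(f"pics/{n}0.png",cv2.cvtColor(f["pixels"],cv2.COLOR_RGB2BGR))
    print(n,f["fx"],f["fy"],f["cx"],f["cy"],f["dist"]);print(f["extrinsics"])
s=bot.observe();print(s)
E
```

```text
pics
side 469.32301542136145 469.32301542136145 253.23257028705947 190.22181206425333 [0.03556198 0.         0.         0.         0.        ]
[[ 0.97917782 -0.20278602 -0.00941404 -0.55094226]
 [-0.11753143 -0.5284839  -0.84076818  0.12714848]
 [ 0.16552087  0.824368   -0.54131345  0.91231868]
 [ 0.          0.          0.          1.        ]]
top 350.01884917867494 350.01884917867494 257.9275786386082 192.7561663094285 [-0.10843709  0.          0.          0.          0.        ]
[[-0.01976012 -0.99912758 -0.03679145  0.02458836]
 [-0.99158169  0.02429422 -0.12718311  0.57513036]
 [ 0.12796597  0.03396858 -0.99119667  0.72471962]
 [ 0.          0.          0.          1.        ]]
{'clock': 0.1, 'qpos': array([ 1.0818074 ,  0.52195464, -0.03633259,  1.59990962,  0.02122967,
        1.02111184, -0.11281441]), 'qd': array([ 0.00082511, -0.00149561,  0.00104499, -0.0021283 ,  0.0004574 ,
        0.0007303 , -0.00164577]), 'joint_efforts': array([ 6.05766210e-03, -9.28475404e+01,  1.98481701e+00, -3.70528901e+01,
        1.82205811e-02,  5.39571265e-03, -1.33290227e-04]), 'position': array([ 0.25400861, -0.57074399,  0.23079791]), 'tool_rot': array([-3.14059922e+00,  9.17479359e-05,  4.18782818e-01]), 'force': array([-0.45894648,  0.18388738, -1.2157856 ]), 'moment': array([0.01081739, 0.03044795, 0.04509164]), 'finger_force': 0.0, 'grip_width': 0.0850594998180952}
```

View pics/top0.png

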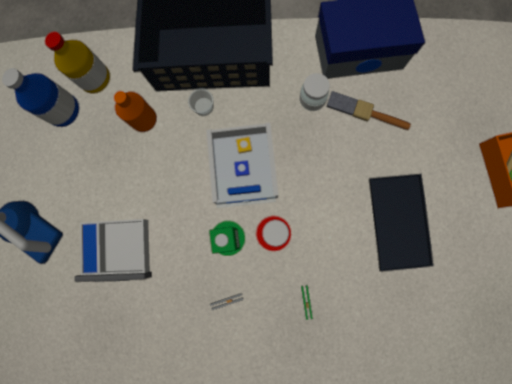

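View pics/side0.png

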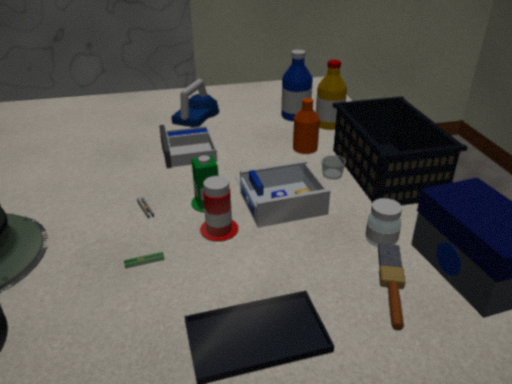

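Top view: box centre around (244,165), blue tablet (242,168), yellow tablet (244,145), grip bar (244,189), carton/green mat (228,238), canister/red mat (274,233), tray (401,222), drawer (115,248). The side view agrees, with the tray on the robot's right and the drawer on its left.

```bash
cat > h.py <<'E'
import numpy as np, cv2
from workcell import bot
def grab(n):
    f=bot.grab_frame(n); f["K"]=np.array([[f["fx"],0,f["cx"]],[0,f["fy"],f["cy"]],[0,0,1]]); f["d"]=np.array(f["dist"],float); return f
def ray(f,uv,z):
    p=cv2.undistortPoints(np.array(uv,float).reshape(-1,1,2),f["K"],f["d"]).reshape(-1,2)
    R,t=f["extrinsics"][:3,:3],f["extrinsics"][:3,3]; c=-R.T@t
    d=np.c_[p,np.ones(len(p))]@R
    return c+d*((z-c[2])/d[:,2])[:,None]
def proj(f,P):
    R,t=f["extrinsics"][:3,:3],f["extrinsics"][:3,3]
    return cv2.projectPoints(np.array(P,float).reshape(-1,1,3),cv2.Rodrigues(R)[0],t,f["K"],f["d"])[0].reshape(-1,2)
def save(f,name,box=None,s=1):
    im=cv2.cvtColor(f["pixels"],cv2.COLOR_RGB2BGR)
    if box: x0,y0,x1,y1=box; im=im[y0:y1,x0:x1]
    cv2.imwrite(f"pics/{name}.png",cv2.resize(im,None,fx=s,fy=s,interpolation=cv2.INTER_CUBIC))
def mask(f,hlo,hhi,smin=120,vmin=50):
    hsv=cv2.cvtColor(f["pixels"],cv2.COLOR_RGB2HSV); h,s,v=cv2.split(hsv)
    hm=(h>=hlo)&(h<=hhi) if hlo<=hhi else (h>=hlo)|(h<=hhi)
    return (hm&(s>smin)&(v>vmin)).astype(np.uint8)
def blobs(m,amin=25):
    n,l,st,c=cv2.connectedComponentsWithStats(m)
    for i in range(1,n):
        if st[i,4]>=amin:
            pts=np.argwhere(l==i)[:,::-1].astype(np.float32)
            yield c[i],st[i],pts
E
python3 - <<'E'
from h import *
f=grab("top")
save(f,"topc",(65,115,455,295),2)
for nm,a in dict(blue=(105,130),yellow=(18,35),green=(45,85),red=(170,8)).items():
    for c,st,p in blobs(mask(f,*a)):
        print(nm,c.round(1),st,cv2.minAreaRect(p))
E
```

```text
blue [370.2  23.8] [ 321    0  103   53 4483] ((371.9346618652344, 21.937835693359375), (51.651981353759766, 97.50582122802734), 83.36748504638672)
blue [368.   64.7] [357  59  24  13 190] ((368.2000427246094, 64.60001373291016), (10.119288444519043, 24.033309936523438), 71.56504821777344)
blue [36.7 93.5] [  16   74   42   40 1254] ((36.84614944458008, 93.73077392578125), (39.93841552734375, 37.99696350097656), 33.690067291259766)
blue [ 71.2 115.4] [ 58 100  20  26 115] ((70.34300231933594, 115.11323547363281), (9.294654846191406, 30.23243522644043), 34.215702056884766)
blue [241.5 168.2] [235 161  14  15 124] ((241.3692626953125, 167.95384216308594), (13.395750999450684, 12.899612426757812), 82.87498474121094)
blue [243.8 189.4] [228 185  32   9 198] ((243.5548553466797, 189.49391174316406), (6.184166431427002, 31.472990036010742), 83.6598129272461)
blue [ 28.4 224.1] [   0  202   58   44 1171] ((27.734718322753906, 224.3853759765625), (62.754268646240234, 24.95218276977539), 37.405357360839844)
blue [ 89.2 247.8] [ 83 224  14  48 611] ((89.13460540771484, 247.61489868164062), (47
[... 351 characters left out ...]
3] [ 87  70  23  23 116] ((100.48336791992188, 83.81748962402344), (9.620689392089844, 29.0), 43.602821350097656)
yellow [243.6 144.7] [237 137  14  16 131] ((243.51925659179688, 144.5961456298828), (13.532012939453125, 12.94366455078125), 78.69007110595703)
green [227.2 237.8] [210 221  34  34 729] ((226.5, 237.5), (33.0, 33.0), 90.0)
green [303.6 298.2] [302 287   4  23  25] ((303.54400634765625, 297.9919738769531), (22.181795120239258, 1.073312759399414), 79.69515228271484)
red [53.8 40.3] [ 45  31  19  19 269] ((53.500003814697266, 40.500003814697266), (18.335756301879883, 17.441329956054688), 63.43495178222656)
red [270.3 233.8] [256 216  35  35 404] ((273.0, 233.0), (34.0, 34.0), 90.0)
```

View pics/topc.png

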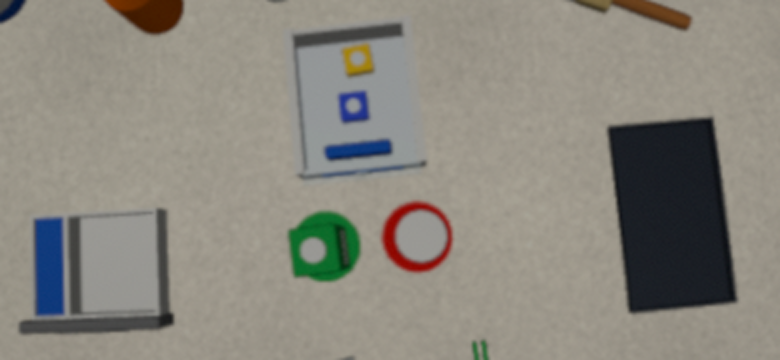

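The crop shows the canister's cap at full px ~(275,233), the carton's cap at ~(221.5,240), the tray corners and the drawer corners.

```bash
python3 - <<'E'
from h import *
f=grab("top"); g=grab("side")
R,t=f["extrinsics"][:3,:3],f["extrinsics"][:3,3]; print("cam",-R.T@t)
C=lambda *a:[(x/2+65,y/2+115) for x,y in a]
np.set_printoptions(precision=4,suppress=True)
print("canister cap",ray(f,C((421,236)),.118)); 
print("carton cap",ray(f,C((313,250)),.116))
print("carton topL corners",ray(f,C((290,230),(294,277)),.108))
print("tray",ray(f,C((609,127),(712,118),(736,301),(630,312)),.015), ray(f,C((609,127),(712,118),(736,301),(630,312)),.015).mean(0))
print("drawer inner", ray(f,C((80,217),(155,212),(158,311),(81,315)),.034))
print("drawer front", ray(f,C((22,333),(172,325)),.05))
print("box top corners",ray(f,C((292,35),(403,24),(425,165),(303,177)),.061))
b=ray(f,[(243.6,189.4)],.079);print("bar",b)
r=[cv2.boxPoints(cv2.minAreaRect(p)) for c,s,p in blobs(mask(f,105,130)) if 228<=s[0]<236 and s[1]>180][0]
w=ray(f,r,.079);print("bar corners",w)
print("tabs",ray(f,[(241.5,168.2)],.024),ray(f,[(243.6,144.7)],.024))
for n,a in (("blue",(105,130)),("yel",(18,35))):
  for c,s,p in blobs(mask(f,*a)):
    if 230<c[0]<250 and c[1]<180: print(n,ray(f,cv2.boxPoints(cv2.minAreaRect(p)),.024))
# mats: fit circle to z=.003 outer colour pixels
for n,a in (("red",(170,8)),("green",(45,85))):
  for cam in (f,g):
    m=mask(cam,*a,100,40)
    bl=[(c,s,p) for c,s,p in blobs(m,100)]
    for c,s,p in bl:
      w=ray(cam,p,.003)[:,:2]
      if .3<w[:,0].mean()<.7 and abs(w[:,1].mean())<.2: print(n,"xmin/max",w.min(0),w.max(0),s)
save(g,"sidec",(130,110,350,384),2)
E
```

```text
cam [ 0.47803516 -0.01402312  0.79239118]
canister cap [[ 0.4866 -0.023   0.118 ]]
carton cap [[0.4752 0.0813 0.116 ]]
carton topL corners [[0.495  0.105  0.108 ]
 [0.4493 0.1013 0.108 ]]
tray [[ 0.6046 -0.2393  0.015 ]
 [ 0.6123 -0.3592  0.015 ]
 [ 0.4064 -0.3723  0.015 ]
 [ 0.399  -0.2516  0.015 ]] [ 0.5056 -0.3056  0.015 ]
drawer inner [[0.5147 0.3572 0.034 ]
 [0.5191 0.2694 0.034 ]
 [0.4106 0.2648 0.034 ]
 [0.4059 0.3538 0.034 ]]
drawer front [[0.3871 0.4152 0.05  ]
 [0.3972 0.2433 0.05  ]]
box top corners [[ 0.7073  0.1107  0.061 ]
 [ 0.7156 -0.0104  0.061 ]
 [ 0.5614 -0.0299  0.061 ]
 [ 0.5517  0.099   0.061 ]]
bar [[0.5778 0.0398 0.079 ]]
bar corners [[0.5813 0.073  0.079 ]
 [0.5869 0.0082 0.079 ]
 [0.5741 0.007  0.079 ]
 [0.5684 0.0717 0.079 ]]
tabs [[0.6336 0.048  0.024 ]] [[0.6877 0.0426 0.024 ]]
blue [[0.648  0.0645 0.024 ]
 [0.6509 0.0356 0.024 ]
 [0.6204 0.0323 0.024 ]
 [0.6176 0.061  0.024 ]]
yel [[0.701  0.0601 0.024 ]
 [0.7061 0.0311 0.024 ]
 [0.6749 0.0256 0.024 ]
 [0.6699 0.0544 0.024 ]]
red xmin/max [ 0.4501 -0.0574] [0.5265 0.0193] [256 216  35  35 451]
red xmin/max [0.4656 0.0279] [0.5295 0.1279] [203 190  27  25 473]
red xmin/max [ 0.4462 -0.0619] [0.5256 0.0069] [200 220  39  21 520]
green xmin/max [0.4431 0.0462] [0.5173 0.1233] [210 221  35  34 771]
green xmin/max [0.4391 0.0475] [0.5168 0.2936] [192 156  25  56 553]
```

View pics/sidec.png

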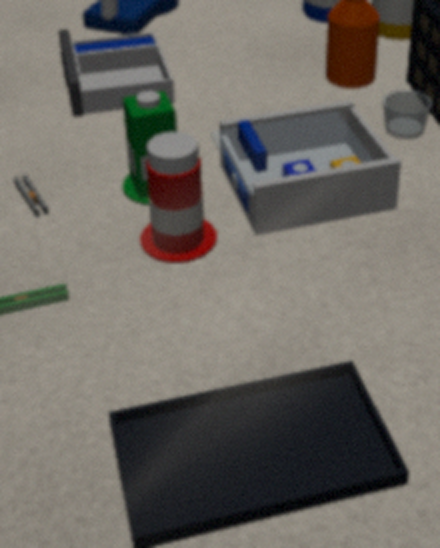

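Side view confirms: canister right and carton left, in front of the box; the lid is nearly shut (~5 mm) and the blue tablet is in front. The measured sizes match those given (tray 206x120 mm, box 155x140 mm, mats 104 mm apart). Moving over the canister.

```bash

python3 -m crank '{"travel":[[1.9,4.4,0],[3.8,8.8,0],[5.7,13.2,0],[7.6,17.6,0],[9.5,22,0]],"turn":[[0,0,-3.8],[0,0,-7.6],[0,0,-11.4],[0,0,-15.2],[0,0,-19]],"gripper":[0,0,0,0,0]}' 30
python3 -m crank '{"travel":[[1.9,4.4,0],[3.8,8.8,0],[5.7,13.2,0],[7.6,17.6,0],[9.5,22,0]],"turn":[[0,0,0],[0,0,0],[0,0,0],[0,0,0],[0,0,0]],"gripper":[0,0,0,0,0]}'
python3 -m crank '{"travel":[[1.5,3.7,0],[3.0,7.4,0],[4.3,11.0,0],[4.3,11.0,0],[4.3,11.0,0]],"turn":[[0,0,0],[0,0,0],[0,0,0],[0,0,0],[0,0,0]],"gripper":[0,0,0,0,0]}'
python3 - <<'E'
from h import *
s=bot.observe();print(s["position"],s["tool_rot"],s["qpos"])
f=grab("wrist");save(f,"w1");print(f["fx"],f["dist"])
np.set_printoptions(precision=3,suppress=True);print(f["extrinsics"],proj(f,[[.4866,-.0215,.118],[.4752,.0813,.116]]))
E
```

```text
clock: 0.75
position: [0.3495, -0.3492, 0.2314]
tool_rot: [3.141, -0.0, 0.084]
force: [1.8, -0.2, 0.4]
grip_width: 0.0855
finger_force: 0.0
clock: 1.25
position: [0.4446, -0.1291, 0.2315]
tool_rot: [3.141, -0.0, 0.087]
force: [1.3, -1.0, -0.0]
grip_width: 0.085
finger_force: 0.0
clock: 1.75
position: [0.4871, -0.0204, 0.2311]
tool_rot: [-3.142, 0.0, 0.089]
force: [0.1, -0.9, 1.0]
grip_width: 0.0855
finger_force: 0.0
[ 0.48713397 -0.02035275  0.23112277] [-3.14151452e+00  3.82382627e-04  8.88415682e-02] [ 0.08055344  0.30981238 -0.19874174  1.94517568  0.07716973  0.89416765
 -1.63931398]
330.13747720795357 [-0.09617716  0.          0.          0.          0.        ]
[[ 0.089 -0.996  0.001 -0.064]
 [-0.96  -0.085  0.266  0.431]
 [-0.265 -0.024 -0.964  0.507]
 [ 0.     0.     0.     1.   ]] [[259.991 188.899]
 [133.782 190.988]]
```

View pics/w1.png

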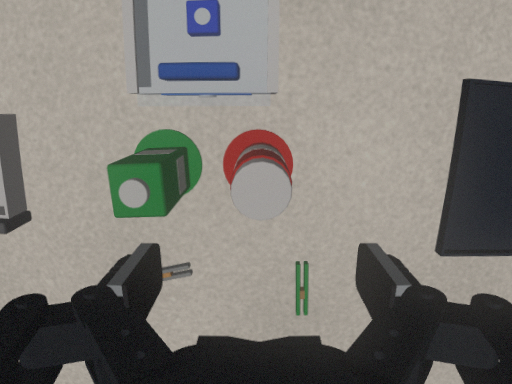

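Wrist view: canister cap at (261,190), carton cap at (133,193), each within 2 px of prediction; the fingers straddle the canister. Descending and gripping, and measuring mats, box and tray from this frame.

```bash

python3 - <<'E'
from h import *
f=grab("wrist");np.set_printoptions(precision=4,suppress=True)
cv2.imwrite("pics/w1raw.png",f["pixels"])
for n,a in (("red",(170,8)),("green",(45,85)),("blue",(105,130))):
  for c,s,p in blobs(mask(f,*a,110,40),200):
    if n=="blue": print(n,c,"z79",ray(f,cv2.boxPoints(cv2.minAreaRect(p)),.079).mean(0),ray(f,cv2.boxPoints(cv2.minAreaRect(p)),.079),"z24",ray(f,[c],.024)); continue
    w=ray(f,p,.003)[:,:2]; up=p[p[:,1]<175]; 
    # boundary on the unobstructed far side: per-column topmost pixels
    top=np.array([[x,p[p[:,0]==x][:,1].min()-.5] for x in np.unique(p[:,0])]); 
    w=ray(f,top,.003)[:,:2]
    from scipy.optimize import least_squares
    r=least_squares(lambda q:np.hypot(*(w-q).T)-.04,w.mean(0)-[.03,0],loss="soft_l1",f_scale=.001)
    print(n,"mat",r.x,r.cost)
E
python3 -m crank '{"travel":[[0,-0.1,-3],[0,-0.1,-6],[0,-0.1,-9],[0,-0.1,-12],[0,-0.1,-15]],"turn":[[0,0,0],[0,0,0],[0,0,0],[0,0,0],[0,0,0]],"gripper":[0,0,0,0,0]}'
python3 -m crank '{"travel":[[0,0,-1.5],[0,0,-1.5],[0,0,-1.5],[0,0,-1.5],[0,0,-1.5]],"turn":[[0,0,0],[0,0,0],[0,0,0],[0,0,0],[0,0,0]],"gripper":[0,0.15,0.3,0.45,0.6]}' 30
python3 -m crank '{"travel":[[0,0,0],[0,0,0],[0,0,0],[0,0,0],[0,0,0]],"turn":[[0,0,0],[0,0,0],[0,0,0],[0,0,0],[0,0,0]],"gripper":[0.8,0.8,0.8,0.8,0.8]}' 30
```

```text
red mat [ 0.4846 -0.0194] 3.4013920244850035e-06
green mat [0.4756 0.0838] 3.7684577252353717e-06
green mat [0.4376 0.1204] 0.00014451501552113183
blue [201.5594  16.378 ] z79 [0.6197 0.0381 0.079 ] [[0.6313 0.0526 0.079 ]
 [0.634  0.0261 0.079 ]
 [0.6081 0.0233 0.079 ]
 [0.6053 0.0502 0.079 ]] z24 [[0.6319 0.0477 0.024 ]]
blue [196.4934  69.8141] z79 [0.5761 0.0398 0.079 ] [[0.5669 0.0735 0.079 ]
 [0.5802 0.0739 0.079 ]
 [0.5851 0.0064 0.079 ]
 [0.572  0.0055 0.079 ]] z24 [[0.5804 0.0499 0.024 ]]
clock: 2.35
position: [0.4869, -0.0233, 0.0804]
tool_rot: [3.141, -0.0, 0.085]
force: [0.6, 0.5, -0.3]
grip_width: 0.0853
finger_force: 0.0
clock: 2.85
position: [0.4877, -0.0223, 0.0673]
tool_rot: [3.141, -0.002, 0.087]
force: [-1.9, -0.4, 7.1]
grip_width: 0.0532
finger_force: 32.6
clock: 3.35
position: [0.4877, -0.0223, 0.0673]
tool_rot: [3.141, -0.002, 0.087]
force: [-1.6, -1.6, 9.9]
grip_width: 0.0529
finger_force: 32.8
```

```bash

python3 -m crank '{"travel":[[0,0,0.4],[0,0,1.4],[0,0,3],[0,0,5],[0,0,7]],"turn":[[0,0,0],[0,0,0],[0,0,0],[0,0,0],[0,0,0]],"gripper":[0.8,0.8,0.8,0.8,0.8]}' 40
python3 -m crank '{"travel":[[0.2,-0.8,0.6],[0.6,-2.4,1],[1.2,-4.8,1],[1.8,-7.4,1],[2.4,-10,1]],"turn":[[0,0,0],[0,0,0],[0,0,0],[0,0,0],[0,0,0]],"gripper":[0.8,0.8,0.8,0.8,0.8]}'
python3 -m crank '{"travel":[[0.6,-2.6,0],[1.3,-5.2,0],[2.0,-7.8,0],[2.6,-10.4,0],[3.2,-13,0]],"turn":[[0,0,0],[0,0,0],[0,0,0],[0,0,0],[0,0,0]],"gripper":[0.8,0.8,0.8,0.8,0.8]}'
python3 -m crank '{"travel":[[0.6,-2.4,0],[1.0,-4.0,0],[1.2,-4.9,0],[1.2,-5.1,0],[1.2,-5.1,0]],"turn":[[0,0,0],[0,0,0],[0,0,0],[0,0,0],[0,0,0]],"gripper":[0.8,0.8,0.8,0.8,0.8]}'
python3 -m crank '{"travel":[[0,0,-1],[0,0,-2.5],[0,0,-4],[0,0,-5.2],[0,0,-6.2]],"turn":[[0,0,0],[0,0,0],[0,0,0],[0,0,0],[0,0,0]],"gripper":[0.8,0.8,0.8,0.8,0.8]}'
python3 - <<'E'
from h import *
s=bot.observe();print(s["qpos"])
f=grab("side");save(f,"s1")
E
```

```text
clock: 3.85
position: [0.4869, -0.0219, 0.1377]
tool_rot: [-3.141, -0.0, 0.087]
force: [0.4, 1.0, -3.7]
grip_width: 0.0529
finger_force: 43.0
clock: 4.35
position: [0.5111, -0.1236, 0.1462]
tool_rot: [3.141, 0.0, 0.087]
force: [0.5, 0.5, -3.3]
grip_width: 0.0532
finger_force: 43.1
clock: 4.85
position: [0.5428, -0.2538, 0.1459]
tool_rot: [-3.141, 0.001, 0.087]
force: [1.0, 0.9, -3.9]
grip_width: 0.0529
finger_force: 43.1
clock: 5.35
position: [0.5548, -0.3026, 0.146]
tool_rot: [-3.141, 0.0, 0.087]
force: [-0.6, -0.1, -3.9]
grip_width: 0.0526
finger_force: 43.1
clock: 5.85
position: [0.5547, -0.3026, 0.0826]
tool_rot: [-3.141, 0.001, 0.087]
force: [-0.3, 0.4, -4.1]
grip_width: 0.0529
finger_force: 43.1
[ 0.49809489  0.71332203 -0.13919006  1.68475181  0.13280875  0.75413618
 -1.18797809]
```

View pics/s1.png

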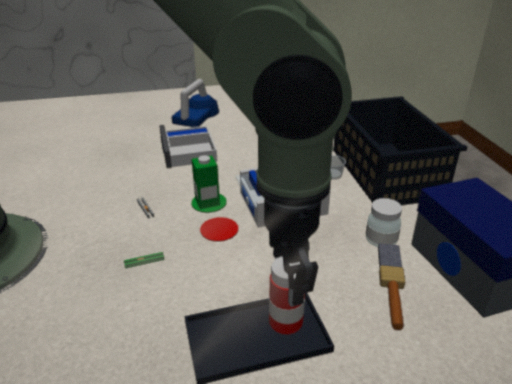

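The canister hangs upright over the far end of the tray (base ~(286,327)). Lowering the last 17 mm.

```bash

python3 -m crank '{"travel":[[0,0,-0.5],[0,0,-0.9],[0,0,-1.2],[0,0,-1.5],[0,0,-1.7]],"turn":[[0,0,0],[0,0,0],[0,0,0],[0,0,0],[0,0,0]],"gripper":[0.8,0.8,0.8,0.8,0.8]}'
python3 -m crank '{"travel":[[0,0,0],[0,0,0],[0,0,0],[0,0,0],[0,0,0]],"turn":[[0,0,0],[0,0,0],[0,0,0],[0,0,0],[0,0,0]],"gripper":[0.8,0.4,0.25,0.1,0]}'
python3 -m crank '{"travel":[[0,0,1],[0,0,4],[0,0,8],[0,0,12],[0,0,15]],"turn":[[0,0,0],[0,0,0],[0,0,0],[0,0,0],[0,0,0]],"gripper":[0,0,0,0,0]}'
python3 - <<'E'
from h import *
from scipy.optimize import least_squares
np.set_printoptions(precision=4,suppress=True)
for cam in("side","top"):
  f=grab(cam)
  for n,a in (("red",(170,8)),("green",(45,85))):
    for c,s,p in blobs(mask(f,*a,100,40),150):
      w=ray(f,p,.003)[:,:2]
      print(cam,n,c,w.min(0),w.max(0),(w.min(0)+w.max(0))/2) if .3<w[:,0].mean()<.7 else 0
f=grab("wrist");save(f,"w2",None,1); print(proj(f,[[.5555,-.303,.119]]))
E
```

```text
clock: 6.4
position: [0.5557, -0.303, 0.0684]
tool_rot: [3.141, -0.001, 0.087]
force: [-9.1, 6.3, 37.8]
grip_width: 0.053
finger_force: 47.1
clock: 6.9
position: [0.5553, -0.3031, 0.0674]
tool_rot: [3.141, -0.0, 0.087]
force: [-1.2, -0.4, 0.1]
grip_width: 0.0856
finger_force: 0.0
clock: 7.4
position: [0.5555, -0.3031, 0.2207]
tool_rot: [3.14, -0.002, 0.087]
force: [0.8, 0.1, 0.6]
grip_width: 0.085
finger_force: 0.0
side red [218.7637 228.6717] [ 0.4462 -0.0619] [0.5244 0.0193] [ 0.4853 -0.0213]
side red [287.9697 302.5876] [ 0.5413 -0.2809] [ 0.6112 -0.2001] [ 0.5762 -0.2405]
side red [286.049  332.8444] [ 0.5273 -0.3283] [ 0.5827 -0.2863] [ 0.555  -0.3073]
side green [206.2929 185.3492] [0.4391 0.0437] [0.5168 0.2936] [0.4779 0.1686]
top red [402.2174 198.3478] [ 0.5339 -0.3535] [ 0.5964 -0.2967] [ 0.5652 -0.3251]
top red [273.2112 233.066 ] [ 0.4501 -0.0574] [0.5265 0.0193] [ 0.4883 -0.019 ]
top green [227.3627 237.7306] [0.4431 0.0463] [0.5173 0.1233] [0.4802 0.0848]
[[256.9714 193.6344]]
```

View pics/w2.png

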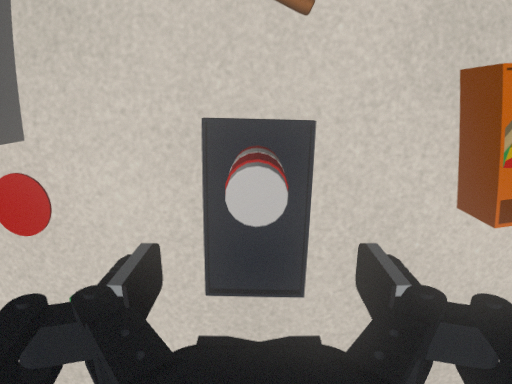

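The canister stands upright in the tray (cap (257,193), as predicted). On to the carton.

```bash

python3 -m crank '{"travel":[[-0.9,4.5,0],[-1.8,9,0],[-2.7,13.5,0],[-3.6,18,0],[-4.5,22.5,0]],"turn":[[0,0,0],[0,0,0],[0,0,0],[0,0,0],[0,0,0]],"gripper":[0,0,0,0,0]}'
python3 -m crank '{"travel":[[-0.9,4.5,0],[-1.8,9,0],[-2.7,13.0,0],[-3.5,15.9,0],[-3.5,15.9,0]],"turn":[[0,0,0],[0,0,0],[0,0,0],[0,0,0],[0,0,0]],"gripper":[0,0,0,0,0]}'
python3 - <<'E'
from h import *
f=grab("wrist");save(f,"w3");print(bot.observe()["position"],proj(f,[[.4752,.0813,.116]]))
E
```

```text
clock: 8.05
position: [0.5091, -0.0764, 0.2169]
tool_rot: [-3.141, 0.001, 0.087]
force: [1.5, 0.6, 0.0]
grip_width: 0.0859
finger_force: 0.0
clock: 8.55
position: [0.4738, 0.0848, 0.217]
tool_rot: [-3.14, 0.001, 0.093]
force: [-0.6, -0.5, -0.4]
grip_width: 0.0852
finger_force: 0.0
[0.47441299 0.08251952 0.21696935] [[263.56362016 190.70005366]]
```

View pics/w3.png

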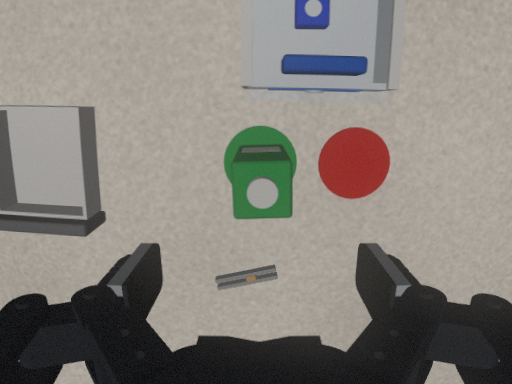

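The carton (cap (262,193)) is aligned with the gripper to about 1°. Gripping it and carrying it to the near end of the tray.

```bash

python3 -m crank '{"travel":[[0,-0.1,-3],[-0.1,-0.1,-6],[-0.1,-0.1,-9],[-0.1,-0.1,-12],[-0.1,-0.1,-14]],"turn":[[0,0,0],[0,0,0],[0,0,0],[0,0,0],[0,0,0]],"gripper":[0,0,0,0,0]}'
python3 -m crank '{"travel":[[0,0,-1.1],[0,0,-1.1],[0,0,-1.1],[0,0,-1.1],[0,0,-1.1]],"turn":[[0,0,0],[0,0,0],[0,0,0],[0,0,0],[0,0,0]],"gripper":[0,0.15,0.3,0.45,0.6]}' 30
python3 -m crank '{"travel":[[0,0,0],[0,0,0],[0,0,0],[0,0,0],[0,0,0]],"turn":[[0,0,0],[0,0,0],[0,0,0],[0,0,0],[0,0,0]],"gripper":[0.8,0.8,0.8,0.8,0.8]}' 30
python3 -m crank '{"travel":[[0,0,0.4],[0,0,1.4],[0,0,3],[0,0,5],[0,0,7]],"turn":[[0,0,0],[0,0,0],[0,0,0],[0,0,0],[0,0,0]],"gripper":[0.8,0.8,0.8,0.8,0.8]}' 40
python3 -m crank '{"travel":[[0,-0.8,0.6],[-0.1,-2.4,1],[-0.2,-4.8,1],[-0.3,-7.6,1],[-0.4,-10.6,1]],"turn":[[0,0,0],[0,0,0],[0,0,0],[0,0,0],[0,0,0]],"gripper":[0.8,0.8,0.8,0.8,0.8]}'
python3 -m crank '{"travel":[[-0.1,-3,0],[-0.3,-6,0],[-0.5,-9,0],[-0.7,-12,0],[-0.9,-15,0]],"turn":[[0,0,0],[0,0,0],[0,0,0],[0,0,0],[0,0,0]],"gripper":[0.8,0.8,0.8,0.8,0.8]}'
python3 -m crank '{"travel":[[-0.1,-3,0],[-0.3,-6,0],[-0.5,-9,0],[-0.6,-11.2,0],[-0.6,-12.5,0]],"turn":[[0,0,0],[0,0,0],[0,0,0],[0,0,0],[0,0,0]],"gripper":[0.8,0.8,0.8,0.8,0.8]}'
python3 -m crank '{"travel":[[0,-0.6,0],[0,-0.9,0],[0,-0.9,0],[0,-0.9,0],[0,-0.9,0]],"turn":[[0,0,0],[0,0,0],[0,0,0],[0,0,0],[0,0,0]],"gripper":[0.8,0.8,0.8,0.8,0.8]}'
```

```text
clock: 9.1
position: [0.4735, 0.0785, 0.0752]
tool_rot: [3.141, 0.002, 0.086]
force: [1.0, 0.4, 0.2]
grip_width: 0.0854
finger_force: 0.0
clock: 9.6
position: [0.4747, 0.0801, 0.0672]
tool_rot: [-3.141, -0.002, 0.087]
force: [0.2, 1.0, 3.9]
grip_width: 0.048
finger_force: 30.8
clock: 10.1
position: [0.4747, 0.0804, 0.0668]
tool_rot: [-3.141, -0.001, 0.087]
force: [-0.0, 0.7, 7.9]
grip_width: 0.048
finger_force: 30.2
clock: 10.6
position: [0.4737, 0.0798, 0.1375]
tool_rot: [3.141, 0.001, 0.087]
force: [-0.0, -0.8, -4.2]
grip_width: 0.0476
finger_force: 41.7
clock: 11.1
position: [0.4695, -0.0274, 0.1461]
tool_rot: [3.141, 0.001, 0.088]
force: [0.6, -0.1, -4.3]
grip_width: 0.0476
finger_force: 41.8
clock: 11.6
position: [0.4601, -0.1778, 0.146]
tool_rot: [-3.141, 0.001, 0.087]
force: [0.1, -0.9, -4.3]
grip_width: 0.0476
finger_force: 41.8
clock: 12.1
position: [0.4538, -0.3032, 0.1458]
tool_rot: [3.142, 0.001, 0.085]
force: [0.2, -0.2, -3.9]
grip_width: 0.0477
finger_force: 41.8
clock: 12.6
position: [0.4554, -0.3092, 0.1464]
tool_rot: [-3.141, -0.0, 0.088]
force: [0.6, -0.2, -4.5]
grip_width: 0.0477
finger_force: 41.8
```

```bash

python3 -m crank '{"travel":[[0,0,-1],[0,0,-2.5],[0,0,-4],[0,0,-5.5],[0,0,-6.7]],"turn":[[0,0,0],[0,0,0],[0,0,0],[0,0,0],[0,0,0]],"gripper":[0.8,0.8,0.8,0.8,0.8]}'
python3 -m crank '{"travel":[[0,0,-0.4],[0,0,-0.7],[0,0,-0.9],[0,0,-1.0],[0,0,-1.05]],"turn":[[0,0,0],[0,0,0],[0,0,0],[0,0,0],[0,0,0]],"gripper":[0.8,0.8,0.8,0.8,0.8]}'
python3 -m crank '{"travel":[[0,0,-0.05],[0,0,-0.05],[0,0,-0.05],[0,0,-0.05],[0,0,-0.05]],"turn":[[0,0,0],[0,0,0],[0,0,0],[0,0,0],[0,0,0]],"gripper":[0.8,0.4,0.25,0.1,0]}'
python3 -m crank '{"travel":[[0,0,1],[0,0,4],[0,0,8],[0,0,12],[0,0,15]],"turn":[[0,0,0],[0,0,0],[0,0,0],[0,0,0],[0,0,0]],"gripper":[0,0,0,0,0]}'
python3 - <<'E'
from h import *
f=grab("top");save(f,"t2",(65,115,455,295),2)
E
```

```text
clock: 13.1
position: [0.4549, -0.3095, 0.0779]
tool_rot: [-3.141, 0.001, 0.088]
force: [-0.8, -0.3, -2.8]
grip_width: 0.0479
finger_force: 41.8
clock: 13.6
position: [0.4553, -0.3101, 0.0691]
tool_rot: [3.141, -0.0, 0.087]
force: [0.5, -1.0, -3.7]
grip_width: 0.0478
finger_force: 41.8
clock: 14.1
position: [0.4553, -0.31, 0.0684]
tool_rot: [3.141, -0.0, 0.087]
force: [0.3, 0.0, -0.1]
grip_width: 0.0851
finger_force: 0.0
clock: 14.6
position: [0.4554, -0.3101, 0.2216]
tool_rot: [3.14, -0.002, 0.087]
force: [-0.7, 0.8, -0.4]
grip_width: 0.0852
finger_force: 0.0
```

View pics/t2.png

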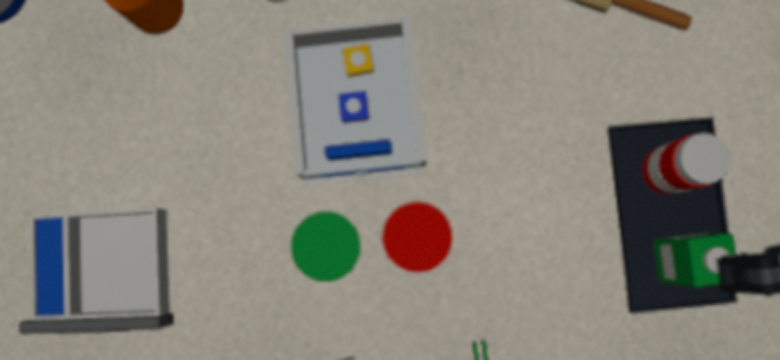

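Both containers stand upright in the tray and the mats are clear (green mat ~(325,246), red ~(417,236) in the crop). Next: over the grip bar, with the gripper turned 90°.

```bash

python3 -m crank '{"travel":[[1,3,0],[2.1,6,0],[3.2,9,0],[4.3,12,0],[5.4,15,0]],"turn":[[0,0,8],[0,0,16],[0,0,24],[0,0,32],[0,0,40]],"gripper":[0,0,0,0,0.3]}'
python3 -m crank '{"travel":[[1.2,3.5,-1],[2.4,7,-2],[3.6,10.5,-3],[4.8,14,-4],[5.5,17,-5]],"turn":[[0,0,8],[0,0,16],[0,0,24],[0,0,32],[0,0,40]],"gripper":[0.3,0.3,0.3,0.3,0.3]}'
python3 -m crank '{"travel":[[1.2,2.8,0],[1.2,2.8,0],[1.2,2.8,0],[1.2,2.8,0],[1.2,2.8,0]],"turn":[[0,0,5],[0,0,10],[0,0,10],[0,0,10],[0,0,10]],"gripper":[0.3,0.3,0.3,0.3,0.3]}'
python3 - <<'E'
from h import *
np.set_printoptions(precision=4,suppress=True)
f=grab("wrist");save(f,"w4");print(bot.observe()["position"],bot.observe()["qpos"])
for c,s,p in blobs(mask(f,105,130,110,40),150):
    q=cv2.boxPoints(cv2.minAreaRect(p)); print(c,ray(f,[c],.079),ray(f,[c],.024)); print(ray(f,q,.079))
E
```

```text
clock: 15.15
position: [0.5094, -0.1588, 0.2189]
tool_rot: [3.141, -0.0, 0.791]
force: [0.6, 0.1, -1.0]
grip_width: 0.0734
finger_force: 0.0
clock: 15.65
position: [0.5647, 0.012, 0.1685]
tool_rot: [3.141, -0.0, 1.49]
force: [0.4, -0.3, 0.3]
grip_width: 0.06
finger_force: 0.0
clock: 16.15
position: [0.5761, 0.0371, 0.1685]
tool_rot: [3.141, 0.001, 1.655]
force: [-0.6, -0.8, -0.1]
grip_width: 0.0598
finger_force: 0.0
[0.5761 0.0372 0.1685] [ 0.2686  0.5856 -0.6233  1.7661  0.4166  0.9249 -0.447 ]
[260.4146 188.8948] [[0.5762 0.0434 0.079 ]] [[0.5776 0.029  0.024 ]]
[[0.5675 0.0761 0.079 ]
 [0.5793 0.0771 0.079 ]
 [0.5857 0.008  0.079 ]
 [0.5729 0.007  0.079 ]]
[323.1082 170.021 ] [[0.6198 0.0612 0.079 ]] [[0.6316 0.051  0.024 ]]
[[0.6061 0.0723 0.079 ]
 [0.631  0.0745 0.079 ]
 [0.6348 0.0491 0.079 ]
 [0.6092 0.0469 0.079 ]]
```

View pics/w4.png

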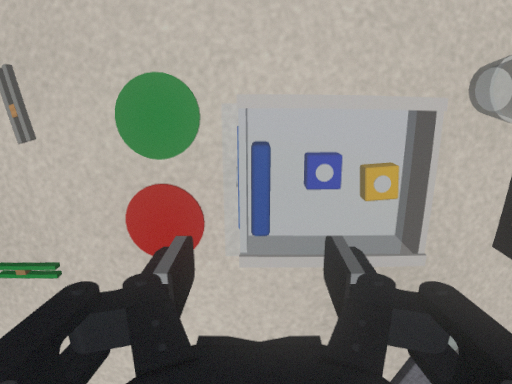

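Bar centred at (260,189) px, i.e. world (0.576, 0.042) with yaw 0.09 as before. Lowering onto the bar, gripping it and pulling.

```bash

python3 -m crank '{"travel":[[0,0.4,-2],[0,0.4,-4],[0,0.4,-6.5],[0,0.4,-9],[0,0.4,-10.6]],"turn":[[0,0,0],[0,0,0],[0,0,0],[0,0,0],[0,0,0]],"gripper":[0.3,0.3,0.3,0.3,0.3]}' 40
python3 -m crank '{"travel":[[0,0,0],[0,0,0],[0,0,0],[0,0,0],[0,0,0]],"turn":[[0,0,0],[0,0,0],[0,0,0],[0,0,0],[0,0,0]],"gripper":[0.5,0.7,1,1,1]}' 40
python3 -m crank '{"travel":[[0,0,0],[0,0,0],[0,0,0],[0,0,0],[-0.3,0,0]],"turn":[[0,0,0],[0,0,0],[0,0,0],[0,0,0],[0,0,0]],"gripper":[1,1,1,1,1]}' 40
python3 -m crank '{"travel":[[-0.6,-0.05,0],[-1.2,-0.1,0],[-1.8,-0.16,0],[-2.4,-0.21,0],[-3,-0.27,0]],"turn":[[0,0,0],[0,0,0],[0,0,0],[0,0,0],[0,0,0]],"gripper":[1,1,1,1,1]}' 40
```

```text
clock: 16.7
position: [0.5756, 0.0414, 0.0609]
tool_rot: [-3.14, 0.0, 1.656]
force: [-0.2, -0.6, -0.5]
grip_width: 0.0595
finger_force: 0.0
clock: 17.2
position: [0.5769, 0.042, 0.0636]
tool_rot: [3.14, 0.0, 1.657]
force: [-0.5, 0.1, 5.6]
grip_width: 0.013
finger_force: 41.1
clock: 17.7
position: [0.5742, 0.0418, 0.0635]
tool_rot: [3.139, 0.0, 1.657]
force: [1.7, -1.8, 8.3]
grip_width: 0.0129
finger_force: 41.5
clock: 18.2
position: [0.5439, 0.0393, 0.0635]
tool_rot: [3.139, 0.0, 1.658]
force: [1.3, -0.9, 7.5]
grip_width: 0.0131
finger_force: 41.4
```

```bash

python3 -m crank '{"travel":[[-1,-0.09,0],[-2,-0.18,0],[-3,-0.27,0],[-4,-0.36,0],[-5,-0.45,0]],"turn":[[0,0,0],[0,0,0],[0,0,0],[0,0,0],[0,0,0]],"gripper":[1,1,1,1,1]}' 40
python3 -m crank '{"travel":[[-0.6,-0.05,0],[-1.2,-0.11,0],[-1.8,-0.16,0],[-2.4,-0.22,0],[-3,-0.27,0]],"turn":[[0,0,0],[0,0,0],[0,0,0],[0,0,0],[0,0,0]],"gripper":[1,1,1,1,1]}' 40
python3 -m crank '{"travel":[[-0.2,-0.02,0],[-0.4,-0.04,0],[-0.6,-0.05,0],[-0.8,-0.07,0],[-0.8,-0.07,0]],"turn":[[0,0,0],[0,0,0],[0,0,0],[0,0,0],[0,0,0]],"gripper":[1,1,1,1,1]}' 40
```

```text
clock: 18.7
position: [0.4939, 0.0351, 0.0635]
tool_rot: [3.139, -0.0, 1.658]
force: [1.5, 1.4, 8.2]
grip_width: 0.0131
finger_force: 41.5
clock: 19.2
position: [0.4641, 0.0327, 0.0635]
tool_rot: [3.138, -0.0, 1.658]
force: [1.8, 2.9, 10.6]
grip_width: 0.0128
finger_force: 41.7
clock: 19.7
position: [0.4593, 0.0324, 0.0637]
tool_rot: [3.133, -0.002, 1.658]
force: [22.3, 1.6, -12.4]
grip_width: 0.0129
finger_force: 40.3
```

The lid hit its stop (22 N) after about 118 mm of travel. Easing off, releasing, rising, and turning back over the blue tablet.

```bash

python3 -m crank '{"travel":[[0.1,0,0],[0.2,0,0],[0.2,0,0],[0.2,0,0],[0.2,0,0]],"turn":[[0,0,0],[0,0,0],[0,0,0],[0,0,0],[0,0,0]],"gripper":[1,1,0.6,0.4,0.3]}' 30
python3 -m crank '{"travel":[[0,0,2],[0,0,4.5],[0,0,7],[0,0,9.5],[0,0,12]],"turn":[[0,0,0],[0,0,0],[0,0,0],[0,0,0],[0,0,0]],"gripper":[0.3,0.3,0.3,0.3,0.3]}'
python3 -m crank '{"travel":[[3,0.2,0],[6,0.4,0],[9,0.7,0],[12,1.0,0],[15,1.3,0]],"turn":[[0,0,-8],[0,0,-16],[0,0,-24],[0,0,-32],[0,0,-40]],"gripper":[0.3,0.3,0.3,0.3,0.3]}'
python3 -m crank '{"travel":[[1.0,0.1,0],[2,0.3,0],[2,0.3,0],[2,0.3,0],[2,0.3,0]],"turn":[[0,0,-8],[0,0,-16],[0,0,-24],[0,0,-32],[0,0,-40]],"gripper":[0.3,0.3,0.3,0.3,0.3]}'
python3 -m crank '{"travel":[[0,0,0],[0,0,0],[0,0,0],[0,0,0],[0,0,0]],"turn":[[0,0,-5],[0,0,-10],[0,0,-10],[0,0,-10],[0,0,-10]],"gripper":[0.3,0.3,0.3,0.3,0.3]}'
python3 - <<'E'
from h import *
np.set_printoptions(precision=4,suppress=True)
f=grab("wrist");save(f,"w5");print(bot.observe()["position"],bot.observe()["qpos"])
for n,a in (("b",(105,130)),("y",(18,35))):
  for c,s,p in blobs(mask(f,*a,110,40),150):
    q=cv2.boxPoints(cv2.minAreaRect(p)); print(n,c,ray(f,[c],.024)); print(ray(f,q,.024))
E
```

```text
clock: 20.2
position: [0.4569, 0.0313, 0.0625]
tool_rot: [-3.141, 0.0, 1.658]
force: [0.9, 0.1, -0.0]
grip_width: 0.0555
finger_force: 0.0
clock: 20.7
position: [0.4567, 0.0313, 0.1833]
tool_rot: [-3.141, 0.0, 1.658]
force: [0.3, -0.1, 0.9]
grip_width: 0.0595
finger_force: 0.0
clock: 21.2
position: [0.608, 0.0444, 0.1822]
tool_rot: [-3.141, 0.001, 0.954]
force: [-0.5, -0.4, -0.3]
grip_width: 0.0599
finger_force: 0.0
clock: 21.7
position: [0.6268, 0.0474, 0.1821]
tool_rot: [-3.141, 0.001, 0.256]
force: [0.1, 0.5, 0.4]
grip_width: 0.0598
finger_force: 0.0
clock: 22.2
position: [0.627, 0.0474, 0.1822]
tool_rot: [-3.142, 0.0, 0.089]
force: [0.1, 0.4, 0.6]
grip_width: 0.0597
finger_force: 0.0
[0.6271 0.0473 0.1822] [-0.0048  0.5882 -0.246   1.6274  0.1671  0.9469 -1.7911]
b [257.3527 168.539 ] [[0.6339 0.0492 0.024 ]]
[[0.6479 0.0654 0.024 ]
 [0.6506 0.0353 0.024 ]
 [0.6197 0.0322 0.024 ]
 [0.6169 0.0631 0.024 ]]
y [268.985  110.3978] [[0.6873 0.0435 0.024 ]]
[[0.6999 0.0614 0.024 ]
 [0.7049 0.0307 0.024 ]
 [0.6743 0.0251 0.024 ]
 [0.6692 0.0566 0.024 ]]
```

View pics/w5.png

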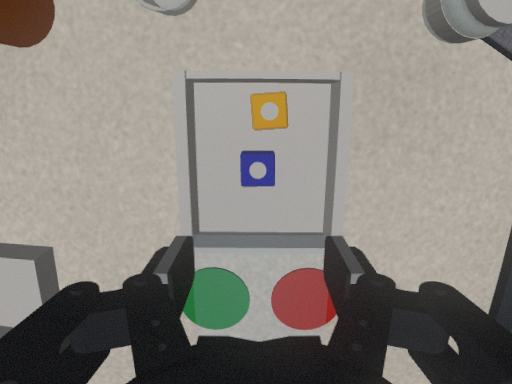

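The lid is fully open with the box interior uncovered; the blue tablet's top is at (257,168) → (0.633, 0.049), axis-aligned with the gripper. Descending.

```bash

python3 -m crank '{"travel":[[0.6,0.2,-2],[0.6,0.2,-5],[0.6,0.2,-8],[0.6,0.2,-10.5],[0.6,0.2,-12]],"turn":[[0,0,0],[0,0,0],[0,0,0],[0,0,0],[0,0,0]],"gripper":[0.3,0.3,0.3,0.3,0.3]}' 30
python3 -m crank '{"travel":[[0,0,-1.5],[0,0,-3],[0,0,-4],[0,0,-4.6],[0,0,-5.0]],"turn":[[0,0,0],[0,0,0],[0,0,0],[0,0,0],[0,0,0]],"gripper":[0.3,0.3,0.35,0.4,0.4]}' 30
python3 -m crank '{"travel":[[0,0,0],[0,0,0],[0,0,0],[0,0,0],[0,0,0]],"turn":[[0,0,0],[0,0,0],[0,0,0],[0,0,0],[0,0,0]],"gripper":[0.5,0.6,0.8,0.8,0.8]}' 30
python3 -m crank '{"travel":[[0,0,0],[0,0,0],[0,0,0],[0,0,0.5],[0,0,1]],"turn":[[0,0,0],[0,0,0],[0,0,0],[0,0,0],[0,0,0]],"gripper":[0.8,0.8,0.8,0.8,0.8]}' 30
```

```text
clock: 22.75
position: [0.6323, 0.0492, 0.0603]
tool_rot: [-3.141, 0.002, 0.088]
force: [-0.7, 0.6, -0.1]
grip_width: 0.0594
finger_force: 0.0
clock: 23.25
position: [0.6332, 0.0495, 0.012]
tool_rot: [-3.142, -0.0, 0.087]
force: [-1.0, 0.5, -0.2]
grip_width: 0.0508
finger_force: 0.0
clock: 23.75
position: [0.6335, 0.0495, 0.0129]
tool_rot: [-3.142, -0.001, 0.087]
force: [-1.2, -0.2, 6.9]
grip_width: 0.0314
finger_force: 30.4
clock: 24.25
position: [0.6331, 0.0494, 0.0227]
tool_rot: [-3.142, 0.0, 0.087]
force: [-0.5, 0.6, 0.2]
grip_width: 0.0315
finger_force: 29.8
```

The tablet is held (31.5 mm). Taking it to the drawer's wide compartment, centre ≈ (0.464, 0.320) once the visible wall faces are accounted for (inner width 0.271 to 0.371).

```bash

python3 -m crank '{"travel":[[0,0,2],[0,0,4.5],[0,0,7],[0,0,9.5],[0,0,12]],"turn":[[0,0,0],[0,0,0],[0,0,0],[0,0,0],[0,0,0]],"gripper":[0.8,0.8,0.8,0.8,0.8]}' 30
python3 -m crank '{"travel":[[-1,1.8,0],[-2.9,4.7,0],[-5,8,0],[-7.1,11.3,0],[-9.2,14.6,0]],"turn":[[0,0,0],[0,0,0],[0,0,0],[0,0,0],[0,0,0]],"gripper":[0.8,0.8,0.8,0.8,0.8]}'
python3 -m crank '{"travel":[[-2,3.3,0],[-4,6.6,0],[-6,9.7,0],[-7.4,12.0,0],[-7.7,12.5,0]],"turn":[[0,0,0],[0,0,0],[0,0,0],[0,0,0],[0,0,0]],"gripper":[0.8,0.8,0.8,0.8,0.8]}'
python3 -m crank '{"travel":[[0,0,0],[0,0,-1],[0,0,-3],[0,0,-5],[0,0,-7]],"turn":[[0,0,0],[0,0,0],[0,0,0],[0,0,0],[0,0,0]],"gripper":[0.8,0.8,0.8,0.8,0.8]}'
python3 - <<'E'
from h import *
f=grab("top");save(f,"t3",(60,180,260,310),4)
print(bot.observe()["position"])
g=grab("wrist");save(g,"w6")
E
```

```text
clock: 24.75
position: [0.633, 0.0493, 0.1438]
tool_rot: [-3.142, -0.0, 0.087]
force: [-0.4, 0.3, -0.1]
grip_width: 0.0313
finger_force: 29.8
clock: 25.25
position: [0.5402, 0.1965, 0.1428]
tool_rot: [-3.141, -0.001, 0.087]
force: [0.3, 0.1, 0.4]
grip_width: 0.0312
finger_force: 29.8
clock: 25.75
position: [0.462, 0.3236, 0.1429]
tool_rot: [-3.14, 0.0, 0.091]
force: [-0.1, 0.3, -0.2]
grip_width: 0.031
finger_force: 29.8
clock: 26.25
position: [0.4649, 0.3188, 0.0709]
tool_rot: [3.141, 0.0, 0.085]
force: [0.6, 0.2, 0.3]
grip_width: 0.0308
finger_force: 29.8
[0.4636983  0.31796568 0.06809495]
```

View pics/w6.png

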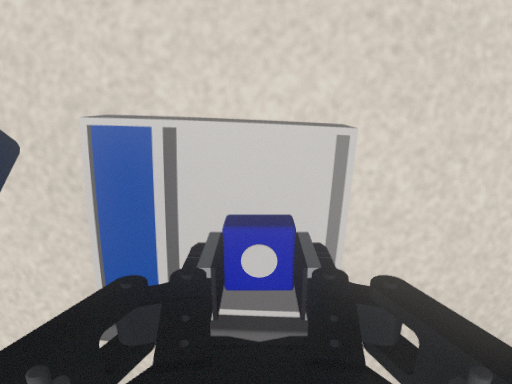

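The tablet (259,255) is centred between the compartment walls (floor from 178 to 333 px). Lowering and releasing.

```bash

python3 -m crank '{"travel":[[0,0,-1.5],[0,0,-3],[0,0,-4.3],[0,0,-5.3],[0,0,-5.8]],"turn":[[0,0,0],[0,0,0],[0,0,0],[0,0,0],[0,0,0]],"gripper":[0.8,0.8,0.8,0.8,0.8]}' 30
python3 -m crank '{"travel":[[0,0,-0.2],[0,0,-0.3],[0,0,-0.3],[0,0,-0.3],[0,0,-0.3]],"turn":[[0,0,0],[0,0,0],[0,0,0],[0,0,0],[0,0,0]],"gripper":[0.8,0.8,0.8,0.5,0.42]}'
python3 -m crank '{"travel":[[0,0,0],[0,0,0],[0,0,1],[0,0,3],[0,0,6]],"turn":[[0,0,0],[0,0,0],[0,0,0],[0,0,0],[0,0,0]],"gripper":[0.42,0.42,0.42,0.42,0.42]}'
python3 -m crank '{"travel":[[0,0,3],[0,0,6],[0,0,9],[0,0,11],[0,0,11]],"turn":[[0,0,0],[0,0,0],[0,0,0],[0,0,0],[0,0,0]],"gripper":[0.42,0.42,0.42,0.42,0.42]}'
python3 - <<'E'
from h import *
np.set_printoptions(precision=4,suppress=True)
f=grab("wrist");save(f,"w7");print(bot.observe()["position"])
for c,s,p in blobs(mask(f,105,130,110,40),150): print(c,s,ray(f,cv2.boxPoints(cv2.minAreaRect(p)),.022))
E
```

```text
clock: 26.85
position: [0.4638, 0.3202, 0.0131]
tool_rot: [3.141, 0.001, 0.087]
force: [-0.1, 0.0, -0.2]
grip_width: 0.0313
finger_force: 29.9
clock: 27.35
position: [0.4643, 0.3205, 0.0116]
tool_rot: [-3.141, -0.001, 0.087]
force: [1.2, -0.4, 0.7]
grip_width: 0.0493
finger_force: 0.0
clock: 27.85
position: [0.4635, 0.32, 0.0716]
tool_rot: [3.141, 0.002, 0.087]
force: [-0.6, 0.2, -0.2]
grip_width: 0.0497
finger_force: 0.0
clock: 28.35
position: [0.4651, 0.3212, 0.1847]
tool_rot: [-3.139, -0.004, 0.087]
force: [-0.2, 0.8, -0.7]
grip_width: 0.0495
finger_force: 0.0
[0.4646 0.3207 0.183 ]
[ 35.3265 123.7883] [   0   66   90   96 5050] [[0.4994 0.6254 0.022 ]
 [0.5532 0.5718 0.022 ]
 [0.4907 0.4775 0.022 ]
 [0.433  0.524  0.022 ]]
[178.4843 175.8127] [ 159  119   39  115 4169] [[0.5101 0.4172 0.022 ]
 [0.5132 0.383  0.022 ]
 [0.4016 0.3772 0.022 ]
 [0.3976 0.4146 0.022 ]]
[259.7988 175.9571] [244 160  33  33 815] [[0.4788 0.3364 0.022 ]
 [0.4814 0.3066 0.022 ]
 [0.4506 0.3035 0.022 ]
 [0.4479 0.3341 0.022 ]]
[ 47.6571 189.82  ] [ 30 181  34  21 350] [[0.4344 0.5499 0.022 ]
 [0.4443 0.5134 0.022 ]
 [0.4267 0.5109 0.022 ]
 [0.4163 0.5478 0.022 ]]
```

The tablet lies flat (31 mm square at the expected height) at (0.4646, 0.320). Back to the bar to close the lid.

```bash

python3 -m crank '{"travel":[[0,-2.5,0],[0,-5,0],[0,-7.5,0],[-0.2,-10,0],[-0.3,-12.5,0]],"turn":[[0,0,8],[0,0,16],[0,0,24],[0,0,32],[0,0,40]],"gripper":[0.3,0.3,0.3,0.3,0.3]}'
python3 -m crank '{"travel":[[0,-3,0],[0,-6,0],[-0.2,-9,0],[-0.3,-12,0],[-0.4,-15,0]],"turn":[[0,0,8],[0,0,16],[0,0,24],[0,0,32],[0,0,40]],"gripper":[0.3,0.3,0.3,0.3,0.3]}'
python3 -m crank '{"travel":[[0,-1.3,0],[0,-1.3,0],[0,-1.3,0],[0,-1.3,0],[0,-1.3,0]],"turn":[[0,0,5],[0,0,10],[0,0,10],[0,0,10],[0,0,10]],"gripper":[0.3,0.3,0.3,0.3,0.3]}'
python3 - <<'E'
from h import *
np.set_printoptions(precision=4,suppress=True)
f=grab("wrist");print(bot.observe()["position"],bot.observe()["qpos"])
for c,s,p in blobs(mask(f,105,130,110,40),150): print(c,s,ray(f,[c],.079),ray(f,cv2.boxPoints(cv2.minAreaRect(p)),.079))
E
```

```text
clock: 28.9
position: [0.4604, 0.1942, 0.1807]
tool_rot: [-3.141, 0.001, 0.791]
force: [0.3, 0.1, -1.0]
grip_width: 0.0599
finger_force: 0.0
clock: 29.4
position: [0.4564, 0.0441, 0.1808]
tool_rot: [-3.14, 0.0, 1.489]
force: [0.8, -0.4, -0.0]
grip_width: 0.0597
finger_force: 0.0
clock: 29.9
position: [0.457, 0.0328, 0.1811]
tool_rot: [-3.141, -0.0, 1.657]
force: [0.1, 0.2, 0.1]
grip_width: 0.0596
finger_force: 0.0
[0.457  0.0328 0.1812] [ 0.2969  0.3847 -0.6211  2.0512  0.3101  0.797  -0.423 ]
[261.9395 190.719 ] [ 254  147   17   89 1470] [[0.4586 0.0345 0.079 ]] [[ 0.4498  0.0675  0.079 ]
 [ 0.4616  0.0685  0.079 ]
 [ 0.4683 -0.0013  0.079 ]
 [ 0.4556 -0.0024  0.079 ]]
```

```bash

python3 -m crank '{"travel":[[0.2,0,-2.5],[0.2,0,-5],[0.2,0,-8],[0.2,0,-10.5],[0.2,0,-11.8]],"turn":[[0,0,0],[0,0,0],[0,0,0],[0,0,0],[0,0,0]],"gripper":[0.3,0.3,0.3,0.3,0.3]}' 40
python3 -m crank '{"travel":[[0,0,0],[0,0,0],[0,0,0],[0,0,0],[0,0,0]],"turn":[[0,0,0],[0,0,0],[0,0,0],[0,0,0],[0,0,0]],"gripper":[0.5,0.7,1,1,1]}' 40
python3 -m crank '{"travel":[[0,0,0],[0.3,0.03,0],[1,0.09,0],[2,0.17,0],[3,0.26,0]],"turn":[[0,0,0],[0,0,0],[0,0,0],[0,0,0],[0,0,0]],"gripper":[1,1,1,1,1]}' 40
python3 -m crank '{"travel":[[1,0.09,0],[2,0.17,0],[3,0.26,0],[4,0.35,0],[5,0.44,0]],"turn":[[0,0,0],[0,0,0],[0,0,0],[0,0,0],[0,0,0]],"gripper":[1,1,1,1,1]}' 40
python3 -m crank '{"travel":[[0.9,0.08,0],[1.8,0.16,0],[2.7,0.23,0],[3.5,0.3,0],[4.2,0.37,0]],"turn":[[0,0,0],[0,0,0],[0,0,0],[0,0,0],[0,0,0]],"gripper":[1,1,1,1,1]}' 40
python3 -m crank '{"travel":[[0.2,0.02,0],[0.4,0.04,0],[0.6,0.05,0],[0.7,0.06,0],[0.8,0.07,0]],"turn":[[0,0,0],[0,0,0],[0,0,0],[0,0,0],[0,0,0]],"gripper":[1,1,1,1,1]}' 40
```

```text
clock: 30.45
position: [0.4583, 0.0327, 0.0616]
tool_rot: [-3.139, -0.0, 1.658]
force: [-0.6, 0.7, 0.5]
grip_width: 0.0599
finger_force: 0.0
clock: 30.95
position: [0.4599, 0.0325, 0.0644]
tool_rot: [3.14, 0.0, 1.657]
force: [-2.0, 1.3, 6.8]
grip_width: 0.0127
finger_force: 41.1
clock: 31.45
position: [0.49, 0.035, 0.0644]
tool_rot: [3.14, 0.0, 1.657]
force: [-1.7, 0.3, 6.4]
grip_width: 0.0126
finger_force: 41.0
clock: 31.95
position: [0.54, 0.0391, 0.0645]
tool_rot: [3.14, 0.0, 1.657]
force: [-1.7, -2.0, 5.2]
grip_width: 0.0132
finger_force: 40.9
clock: 32.45
position: [0.5821, 0.0426, 0.0645]
tool_rot: [3.14, 0.001, 1.657]
force: [-1.2, -2.8, 7.2]
grip_width: 0.0129
finger_force: 41.2
clock: 32.95
position: [0.5892, 0.0432, 0.0644]
tool_rot: [3.141, 0.001, 1.657]
force: [-8.7, -3.1, 14.2]
grip_width: 0.0126
finger_force: 42.1
```

```bash

python3 -m crank '{"travel":[[0.1,0.01,0],[0.2,0.02,0],[0.2,0.02,0],[0.2,0.02,0],[0.2,0.02,0]],"turn":[[0,0,0],[0,0,0],[0,0,0],[0,0,0],[0,0,0]],"gripper":[1,1,1,1,1]}' 40
python3 -m crank '{"travel":[[0,0,0],[0,0,0],[-0.1,0,0],[-0.1,0,0],[-0.1,0,0]],"turn":[[0,0,0],[0,0,0],[0,0,0],[0,0,0],[0,0,0]],"gripper":[1,0.7,0.5,0.35,0.3]}' 30
python3 -m crank '{"travel":[[0,0,0.5],[0,0,3],[0,0,6],[0,0,10],[0,0,14]],"turn":[[0,0,0],[0,0,0],[0,0,0],[0,0,0],[0,0,0]],"gripper":[0.3,0.3,0.3,0.3,0.3]}'
python3 - <<'E'
from h import *
np.set_printoptions(precision=4,suppress=True)
f=grab("wrist");print(bot.observe()["position"],bot.observe()["qpos"])
for c,s,p in blobs(mask(f,105,130,110,40),150): print(c,s,ray(f,[c],.079))
E
```

```text
clock: 33.45
position: [0.5893, 0.0433, 0.0644]
tool_rot: [-3.138, 0.001, 1.657]
force: [-18.7, -3.8, 21.5]
grip_width: 0.013
finger_force: 43.0
clock: 33.95
position: [0.5903, 0.044, 0.0635]
tool_rot: [3.141, -0.0, 1.658]
force: [-0.4, -0.5, 0.5]
grip_width: 0.0596
finger_force: 0.0
clock: 34.45
position: [0.5898, 0.0442, 0.205]
tool_rot: [-3.141, -0.0, 1.658]
force: [0.7, -0.3, 1.0]
grip_width: 0.0599
finger_force: 0.0
[0.5922 0.0449 0.2114] [ 0.2316  0.5451 -0.5875  1.6903  0.3487  1.005  -0.3891]
[257.9798 185.4487] [ 250  145   16   81 1190] [[0.5885 0.0438 0.079 ]]
```

The lid is shut (19 N against its stop after 130 mm of travel). Back to the tray for the carton.

```bash

python3 -m crank '{"travel":[[-1,-3,0],[-2.1,-6,0],[-3.2,-9,0.5],[-4.3,-12,1],[-5.4,-15,1]],"turn":[[0,0,-8],[0,0,-16],[0,0,-24],[0,0,-32],[0,0,-40]],"gripper":[0.3,0.3,0,0,0]}'
python3 -m crank '{"travel":[[-1.5,-3.5,0],[-3,-7,0],[-4.5,-10.5,0],[-6,-14,0],[-7.2,-17.5,0]],"turn":[[0,0,-8],[0,0,-16],[0,0,-24],[0,0,-32],[0,0,-40]],"gripper":[0,0,0,0,0]}'
python3 -m crank '{"travel":[[-1,-2.9,0],[-1,-2.9,0],[-1,-2.9,0],[-1,-2.9,0],[-1,-2.9,0]],"turn":[[0,0,-5],[0,0,-10],[0,0,-10],[0,0,-10],[0,0,-10]],"gripper":[0,0,0,0,0]}'
python3 - <<'E'
from h import *
np.set_printoptions(precision=4,suppress=True)
f=grab("wrist");save(f,"w8");s=bot.observe();print(s["position"],s["tool_rot"])
hsv=cv2.cvtColor(f["pixels"],cv2.COLOR_RGB2HSV)
for c,st,p in blobs(mask(f,45,85,110,40),150): print("green",c,st)
# white cap circles
w=((hsv[...,1]<50)&(hsv[...,2]>120)).astype(np.uint8)
for c,st,p in blobs(w,200):
    if st[4]<6000: print("white",c,st,"z.117",ray(f,[c],.117),"z.119",ray(f,[c],.119))
E
```

```text
clock: 35.0
position: [0.5359, -0.1071, 0.2143]
tool_rot: [3.14, -0.001, 0.954]
force: [0.6, 0.4, -0.7]
grip_width: 0.0855
finger_force: 0.0
clock: 35.5
position: [0.4633, -0.2823, 0.2138]
tool_rot: [3.141, -0.0, 0.256]
force: [1.2, 0.2, -0.4]
grip_width: 0.0855
finger_force: 0.0
clock: 36.0
position: [0.4546, -0.3092, 0.2134]
tool_rot: [-3.141, -0.0, 0.091]
force: [0.1, 0.3, 0.1]
grip_width: 0.0854
finger_force: 0.0
[ 0.4545 -0.3093  0.2134] [-3.1414 -0.0002  0.0901]
green [258.3134 183.3366] [ 228  146   62   74 3140]
green [ 66.875  254.2987] [ 54 223  26  57 472]
white [262.1216  54.55  ] [ 227   18   72   74 4209] z.117 [[ 0.5532 -0.3026  0.117 ]] z.119 [[ 0.5529 -0.3026  0.119 ]]
white [258.33   194.7851] [243 180  32  31 791] z.117 [[ 0.4538 -0.309   0.117 ]] z.119 [[ 0.4543 -0.309   0.119 ]]
white [ 76.4897 372.5907] [ 59 361  35  23 535] z.117 [[ 0.2618 -0.1516  0.117 ]] z.119 [[ 0.264  -0.1529  0.119 ]]
white [443.306  373.9243] [424 361  40  23 647] z.117 [[ 0.2915 -0.5023  0.117 ]] z.119 [[ 0.2934 -0.5007  0.119 ]]
```

View pics/w8.png

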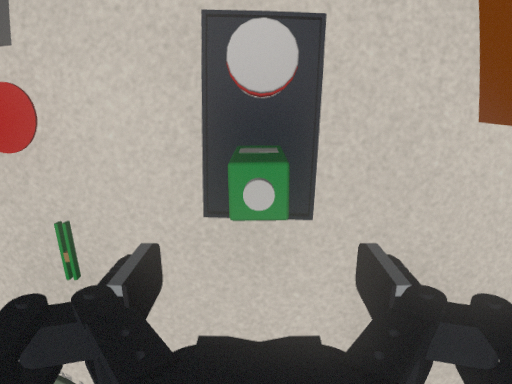

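Both still stand upright in the tray: carton cap (258,195) → (0.454, −0.309), canister cap (262,55) → (0.553, −0.303). Regrasping the carton for its green mat.

```bash

python3 -m crank '{"travel":[[0,0,-3],[0,0,-6],[0,0,-9],[0,0,-12],[0,0,-14.5]],"turn":[[0,0,0],[0,0,0],[0,0,0],[0,0,0],[0,0,0]],"gripper":[0,0,0,0,0]}'
python3 -m crank '{"travel":[[0,0,0],[0,0,0],[0,0,0],[0,0,0],[0,0,0]],"turn":[[0,0,0],[0,0,0],[0,0,0],[0,0,0],[0,0,0]],"gripper":[0,0.15,0.3,0.45,0.6]}' 30
python3 -m crank '{"travel":[[0,0,0],[0,0,0],[0,0,0],[0,0,0],[0,0,0]],"turn":[[0,0,0],[0,0,0],[0,0,0],[0,0,0],[0,0,0]],"gripper":[0.8,0.8,0.8,0.8,0.8]}' 30
python3 -m crank '{"travel":[[0,0,0.4],[0,0,1.4],[0,0,3],[0,0,5],[0,0,7]],"turn":[[0,0,0],[0,0,0],[0,0,0],[0,0,0],[0,0,0]],"gripper":[0.8,0.8,0.8,0.8,0.8]}' 40
python3 -m crank '{"travel":[[0,0.8,0.6],[0.1,2.4,1],[0.3,4.8,1],[0.5,7.6,1],[0.6,10.6,1]],"turn":[[0,0,0],[0,0,0],[0,0,0],[0,0,0],[0,0,0]],"gripper":[0.8,0.8,0.8,0.8,0.8]}'
python3 -m crank '{"travel":[[0.2,3,0],[0.4,6,0],[0.6,9,0],[0.8,12,0],[1.0,15,0]],"turn":[[0,0,0],[0,0,0],[0,0,0],[0,0,0],[0,0,0]],"gripper":[0.8,0.8,0.8,0.8,0.8]}'
python3 -m crank '{"travel":[[0.2,3,0],[0.4,6,0],[0.6,9,0],[0.7,11.7,0],[0.7,13,0]],"turn":[[0,0,0],[0,0,0],[0,0,0],[0,0,0],[0,0,0]],"gripper":[0.8,0.8,0.8,0.8,0.8]}'
python3 -m crank '{"travel":[[0,0.6,0],[0,0.7,0],[0,0.7,0],[0,0.7,0],[0,0.7,0]],"turn":[[0,0,0],[0,0,0],[0,0,0],[0,0,0],[0,0,0]],"gripper":[0.8,0.8,0.8,0.8,0.8]}'
```

```text
clock: 36.55
position: [0.4542, -0.3093, 0.0669]
tool_rot: [-3.141, 0.0, 0.089]
force: [1.0, -0.2, -0.1]
grip_width: 0.0859
finger_force: 0.0
clock: 37.05
position: [0.4549, -0.3102, 0.0697]
tool_rot: [3.141, -0.002, 0.087]
force: [-1.0, 2.1, 8.8]
grip_width: 0.0479
finger_force: 29.5
clock: 37.55
position: [0.4549, -0.3102, 0.0697]
tool_rot: [3.141, -0.002, 0.087]
force: [-0.9, 1.2, 9.2]
grip_width: 0.0478
finger_force: 29.5
clock: 38.05
position: [0.454, -0.31, 0.1398]
tool_rot: [3.142, -0.0, 0.087]
force: [0.3, -0.1, -3.7]
grip_width: 0.0476
finger_force: 42.1
clock: 38.55
position: [0.4596, -0.2017, 0.1477]
tool_rot: [-3.141, 0.001, 0.088]
force: [0.4, 0.5, -3.3]
grip_width: 0.0476
finger_force: 42.3
clock: 39.05
position: [0.4691, -0.0515, 0.1478]
tool_rot: [-3.141, 0.001, 0.088]
force: [1.4, 0.2, -3.2]
grip_width: 0.0474
finger_force: 42.3
clock: 39.55
position: [0.4759, 0.0794, 0.1478]
tool_rot: [-3.141, 0.001, 0.091]
force: [0.0, -1.0, -4.2]
grip_width: 0.0479
finger_force: 42.3
clock: 40.05
position: [0.4772, 0.0822, 0.1483]
tool_rot: [3.141, 0.0, 0.086]
force: [0.2, 0.2, -3.7]
grip_width: 0.0476
finger_force: 42.3
```

```bash

python3 -m crank '{"travel":[[0,0.15,-1],[0,0.15,-2.5],[0,0.15,-4],[0,0.15,-5.5],[0,0.15,-6.8]],"turn":[[0,0,0],[0,0,0],[0,0,0],[0,0,0],[0,0,0]],"gripper":[0.8,0.8,0.8,0.8,0.8]}'
python3 -m crank '{"travel":[[0,0,-0.4],[0,0,-0.7],[0,0,-0.9],[0,0,-1.0],[0,0,-1.05]],"turn":[[0,0,0],[0,0,0],[0,0,0],[0,0,0],[0,0,0]],"gripper":[0.8,0.8,0.8,0.8,0.8]}'
python3 -m crank '{"travel":[[0,0,-0.05],[0,0,-0.05],[0,0,-0.05],[0,0,-0.05],[0,0,-0.05]],"turn":[[0,0,0],[0,0,0],[0,0,0],[0,0,0],[0,0,0]],"gripper":[0.8,0.4,0.25,0.1,0]}'
python3 -m crank '{"travel":[[0,0,1],[0,0,4],[0,0,8],[0,0,12],[0,0,15]],"turn":[[0,0,0],[0,0,0],[0,0,0],[0,0,0],[0,0,0]],"gripper":[0,0,0,0,0]}'
python3 - <<'E'
from h import *
np.set_printoptions(precision=4,suppress=True)
f=grab("wrist");save(f,"w9");s=bot.observe();print(s["position"])
hsv=cv2.cvtColor(f["pixels"],cv2.COLOR_RGB2HSV)
w=((hsv[...,1]<50)&(hsv[...,2]>120)).astype(np.uint8)
for c,st,p in blobs(w,300):
    if st[4]<1500 and c[1]<300: print("white",c,st,ray(f,[c],.116))
m=mask(f,45,85,110,40)
for c,st,p in blobs(m,500): print(c,st); 
for c,st,p in blobs(mask(f,170,8,110,40),500): 
    w=ray(f,p,.003); print("red",c,st,(w.min(0)+w.max(0))/2,w.mean(0))
E
```

```text
clock: 40.55
position: [0.4768, 0.0843, 0.0789]
tool_rot: [-3.142, 0.001, 0.087]
force: [1.2, -0.5, -3.5]
grip_width: 0.0475
finger_force: 42.4
clock: 41.05
position: [0.4774, 0.0845, 0.0701]
tool_rot: [-3.142, -0.001, 0.087]
force: [0.2, 1.0, -3.6]
grip_width: 0.0476
finger_force: 42.3
clock: 41.55
position: [0.4772, 0.0845, 0.0694]
tool_rot: [-3.142, -0.0, 0.087]
force: [0.4, 0.4, -0.5]
grip_width: 0.0855
finger_force: 0.0
clock: 42.05
position: [0.4773, 0.0846, 0.2224]
tool_rot: [-3.141, -0.002, 0.087]
force: [1.2, -0.2, -0.8]
grip_width: 0.0853
finger_force: 0.0
[0.4789 0.085  0.2262]
white [257.3347 192.8978] [242 178  31  31 744] [[0.4753 0.0855 0.116 ]]
[258.5274 174.0507] [ 224  130   71   87 3375]
red [351.5454 165.2902] [ 317  131   70   70 3845] [ 0.4846 -0.0195  0.003 ] [ 0.4854 -0.0193  0.003 ]
```

The carton stands on its mat within ~2 mm of the centre. Now the canister.

```bash

python3 -m crank '{"travel":[[0.9,-4.5,0],[1.8,-9,0],[2.7,-13.5,0],[3.6,-18,0],[4.5,-22.5,0]],"turn":[[0,0,0],[0,0,0],[0,0,0],[0,0,0],[0,0,0]],"gripper":[0,0,0,0,0]}'
python3 -m crank '{"travel":[[0.9,-4.5,0],[1.8,-9,0],[2.7,-13.0,0],[3.2,-16.2,0],[3.2,-16.2,0]],"turn":[[0,0,0],[0,0,0],[0,0,0],[0,0,0],[0,0,0]],"gripper":[0,0,0,0,0]}'
python3 -m crank '{"travel":[[0,0,-2],[0,0,-6],[0,0,-10],[0,0,-13],[0,0,-15.3]],"turn":[[0,0,0],[0,0,0],[0,0,0],[0,0,0],[0,0,0]],"gripper":[0,0,0,0,0]}'
python3 -m crank '{"travel":[[0,0,0],[0,0,0],[0,0,0],[0,0,0],[0,0,0]],"turn":[[0,0,0],[0,0,0],[0,0,0],[0,0,0],[0,0,0]],"gripper":[0,0.15,0.3,0.45,0.6]}' 30
python3 -m crank '{"travel":[[0,0,0],[0,0,0],[0,0,0],[0,0,0],[0,0,0]],"turn":[[0,0,0],[0,0,0],[0,0,0],[0,0,0],[0,0,0]],"gripper":[0.8,0.8,0.8,0.8,0.8]}' 30
python3 -m crank '{"travel":[[0,0,0.4],[0,0,1.4],[0,0,3],[0,0,5],[0,0,7]],"turn":[[0,0,0],[0,0,0],[0,0,0],[0,0,0],[0,0,0]],"gripper":[0.8,0.8,0.8,0.8,0.8]}' 40
```

```text
clock: 42.6
position: [0.5222, -0.1423, 0.2202]
tool_rot: [3.142, -0.001, 0.087]
force: [1.4, 0.8, 0.1]
grip_width: 0.0853
finger_force: 0.0
clock: 43.1
position: [0.5532, -0.3073, 0.2195]
tool_rot: [3.14, 0.0, 0.082]
force: [-1.5, 0.5, 0.7]
grip_width: 0.0853
finger_force: 0.0
clock: 43.6
position: [0.5536, -0.3017, 0.0649]
tool_rot: [-3.14, 0.001, 0.088]
force: [0.7, -0.4, -0.1]
grip_width: 0.0855
finger_force: 0.0
clock: 44.1
position: [0.555, -0.3028, 0.0682]
tool_rot: [3.14, -0.002, 0.087]
force: [-0.9, 0.4, 7.6]
grip_width: 0.0534
finger_force: 30.3
clock: 44.6
position: [0.555, -0.3028, 0.0682]
tool_rot: [3.14, -0.002, 0.087]
force: [-1.2, 0.4, 6.8]
grip_width: 0.0532
finger_force: 30.3
clock: 45.1
position: [0.5542, -0.3026, 0.1384]
tool_rot: [3.141, -0.001, 0.087]
force: [0.2, 0.3, -3.7]
grip_width: 0.0529
finger_force: 42.8
```

```bash

python3 -m crank '{"travel":[[-0.2,0.8,0.6],[-0.6,2.4,1],[-1.2,4.8,1],[-1.8,7.4,1],[-2.4,10,1]],"turn":[[0,0,0],[0,0,0],[0,0,0],[0,0,0],[0,0,0]],"gripper":[0.8,0.8,0.8,0.8,0.8]}'
python3 -m crank '{"travel":[[-0.6,2.6,0],[-1.3,5.2,0],[-2.0,7.8,0],[-2.6,10.4,0],[-3.2,13,0]],"turn":[[0,0,0],[0,0,0],[0,0,0],[0,0,0],[0,0,0]],"gripper":[0.8,0.8,0.8,0.8,0.8]}'
python3 -m crank '{"travel":[[-0.6,2.4,0],[-1.0,4.0,0],[-1.2,5.0,0],[-1.2,5.3,0],[-1.2,5.3,0]],"turn":[[0,0,0],[0,0,0],[0,0,0],[0,0,0],[0,0,0]],"gripper":[0.8,0.8,0.8,0.8,0.8]}'
python3 -m crank '{"travel":[[0,0,-1],[0,0,-2.5],[0,0,-4],[0,0,-5.5],[0,0,-6.8]],"turn":[[0,0,0],[0,0,0],[0,0,0],[0,0,0],[0,0,0]],"gripper":[0.8,0.8,0.8,0.8,0.8]}'
```

```text
clock: 45.6
position: [0.529, -0.2, 0.1458]
tool_rot: [-3.141, 0.001, 0.088]
force: [0.2, 0.9, -3.2]
grip_width: 0.053
finger_force: 43.0
clock: 46.1
position: [0.4966, -0.0703, 0.146]
tool_rot: [-3.141, 0.001, 0.088]
force: [0.2, 0.5, -3.2]
grip_width: 0.0528
finger_force: 43.0
clock: 46.6
position: [0.486, -0.0194, 0.1462]
tool_rot: [3.142, 0.0, 0.088]
force: [-0.1, -0.8, -3.9]
grip_width: 0.0528
finger_force: 43.0
clock: 47.1
position: [0.4858, -0.0203, 0.0768]
tool_rot: [3.142, 0.001, 0.086]
force: [-0.1, -0.4, -3.2]
grip_width: 0.0532
finger_force: 43.0
```

```bash

python3 -m crank '{"travel":[[0.05,0,-0.4],[0.05,0,-0.7],[0.05,0,-0.9],[0.05,0,-1.0],[0.05,0,-1.05]],"turn":[[0,0,0],[0,0,0],[0,0,0],[0,0,0],[0,0,0]],"gripper":[0.8,0.8,0.8,0.8,0.8]}'
python3 -m crank '{"travel":[[0,0,-0.05],[0,0,-0.05],[0,0,-0.05],[0,0,-0.05],[0,0,-0.05]],"turn":[[0,0,0],[0,0,0],[0,0,0],[0,0,0],[0,0,0]],"gripper":[0.8,0.4,0.25,0.1,0]}'
python3 -m crank '{"travel":[[0,0,1],[0,0,4],[0,0,8],[0,0,12],[0,0,15]],"turn":[[0,0,0],[0,0,0],[0,0,0],[0,0,0],[0,0,0]],"gripper":[0,0,0,0,0]}'
python3 -m crank '{"travel":[[0,0,0],[0,0,0],[0,0,0],[0,0,0],[0,0,0]],"turn":[[0,0,0],[0,0,0],[0,0,0],[0,0,0],[0,0,0]],"gripper":[0,0,0,0,0]}'
python3 - <<'E'
from h import *
np.set_printoptions(precision=4,suppress=True)
f=grab("wrist");save(f,"w10");s=bot.observe();print(s["position"])
hsv=cv2.cvtColor(f["pixels"],cv2.COLOR_RGB2HSV)
w=((hsv[...,1]<50)&(hsv[...,2]>120)).astype(np.uint8)
for c,st,p in blobs(w,300):
    if c[1]<300: print("white",c,st,ray(f,[c],.116),ray(f,[c],.118))
E
```

```text
clock: 47.6
position: [0.4868, -0.0195, 0.068]
tool_rot: [-3.142, -0.001, 0.087]
force: [-0.2, -0.9, -4.5]
grip_width: 0.0528
finger_force: 43.0
clock: 48.1
position: [0.4868, -0.0195, 0.0675]
tool_rot: [3.142, -0.0, 0.087]
force: [-0.5, -0.6, 0.5]
grip_width: 0.0852
finger_force: 0.0
clock: 48.6
position: [0.4868, -0.0195, 0.2205]
tool_rot: [-3.142, -0.002, 0.087]
force: [0.3, -0.7, 0.3]
grip_width: 0.0855
finger_force: 0.0
clock: 49.1
position: [0.4863, -0.0195, 0.2166]
tool_rot: [-3.141, 0.001, 0.087]
force: [-0.7, -0.4, 0.5]
grip_width: 0.0853
finger_force: 0.0
[ 0.4864 -0.0194  0.2167]
white [248.876  152.1781] [     0      0    512    352 130614] [[ 0.5162 -0.0096  0.116 ]] [[ 0.5165 -0.0096  0.118 ]]
white [123.1165 193.3252] [108 179  31  30 695] [[0.4762 0.0854 0.116 ]] [[0.4768 0.0846 0.118 ]]
```

View pics/w10.png

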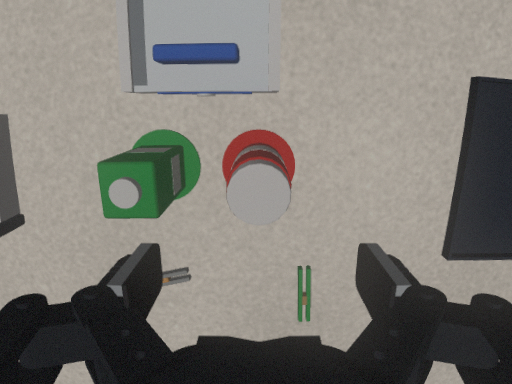

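The last view shows both containers upright: the canister (cap (258,192)) centred on the red mat, the carton (cap (123,193)) on the green mat, the lid shut and the gripper clear. Handing in.

```bash
python3 -c "
from workcell import bot
print(bot.job_done())"
```

```text
the job is handed in; nothing more can be done
None
```

I handed the job in at about 49 s: the blue tablet lies flat in the drawer's wide compartment, the yellow one was left in the box, the lid is shut against its stop, and the canister and carton stand upright on their own mats, within about 2 mm of centre as measured.

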